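# Angle the vial rack past the reader post into the light station

## Robot

A 6-joint arm with a two-finger parallel gripper is mounted at the origin on the work surface. World frame = base frame: x ahead of the robot, y to its left, z up, the work surface at z = 0. Lengths are in m, angles in rad, forces in N, time in s.
With the tool pointing down it reaches from about 0.35 to 0.975 m from the base axis. Payload 4.9 kg.
Tool frame: the origin (TCP) lies at the very end of the fingers, on their centre line; the grasp point (between the pads) lies 19 mm behind it; y points along the fingers, z is the direction in which the jaws open and shut, and the axes are right-handed (so a half turn about y gives the same grasp; the last joint's range is limited). The gripper opens to 85 mm and grips with 20 to 120 N. Pads are 22 mm wide; open, the fingers measure 114 mm over their backs; the gripper's body (76 mm by 85 mm) begins 54 mm behind the grasp point. The pads swing forward as they close: fully open they stand 13 mm farther back than shut.
Start: joints at [-1.392, 0.053, 1.613, -0, 1.476, -0.119], TCP at [0.183, -0.597, 0.231] pointing down, gripper open.
Joint ranges: [-3.01, 3.01], [-1.01, 2.22], [0.06, 2.58], [-1.02, 4.17], [0.09, 2.62], [-3.14, 3.14]. Speed limits (rad/s): [2.57, 2.57, 3.14, 3.14, 3.14, 3.14].

## Interface

Orientations are given as a rotation vector (axis times angle).
In Python, from station import ctrl gives the robot as it stands.
- The arm moves only by the tool arm_command, never from a script. Its argument "steps" is a list of rows, each a list of 3 entries, a list of its own where there are three numbers: the shift along the tool's x, y, z in m, then the turn, a rotation vector about the tool's x, y, z in degrees, then the opening, from 0 (shut) to 1 (fully open). In form: [[[dx, dy, dz], [ax, ay, az], gripper], ...]. A call has 1 to 5 rows; each row is the pose to reach, as a shift and turn from the pose measured when the call began, along the tool's axes at that moment; what a row does not reach only later rows make up. A row lasts 1/10 s, in which the tool goes at most 50 mm and 8.59 degrees, less where a joint would pass 70% of its speed; a pose out of reach is approached as far as the arm can. A call with a gripper value outside its range is refused whole. The fingers move at their own pace and stop on an object; "force" is the grip in N (left out, the last holds). Time passes only in rows, so rows that repeat a pose let the fingers close. It gives the time, the measured TCP pose, the force and the opening at its end, in the units of the state.
- ctrl.get_obs(): the state, without advancing time (a new reading comes with each control period).
- ctrl.get_image(name): name is "side" or "top"; returns a dict with "img" (384x512x3 uint8, red, green, blue), "camera_matrix" (3x3 intrinsics, pixels), "k1" (the pictures are not rectified: a ray, as slopes to the right and down, at radius r is drawn at 1 + k1 r^2 times it, then the intrinsics apply), "world_from_camera" (4x4, takes a point from camera to world coordinates). Camera axes: x right, y up, looking along -z (the intrinsics and any distortion apply to the point x, -y, -z); pixel columns grow to the right and rows downward; lengths in m; the calibration is good to about 2 mm. A picture is of the moment at which its call begins. There is no depth.
- ctrl.finish_job(): hands the job in, once; it reports no verdict.
Trained networks look in a picture, given as the dict that the camera call returned (one of the last four; its "shot" number tells which), for a name from the list of things; names that differ only in an ending like _2 or _b are one class to them, and where a whole thing is asked for, a point or a joint stands for the part that bears it (a point fixed in the world has none). Each returns a list of dicts, best first, with "confidence" (0 to 1); they miss things now and then, are a little off and sometimes report something else, mostly with a low value. They report only what shows in the picture. A call takes as long as a camera call.
- ctrl.boxes_of(picture, name): "position" ([row, column] in pixels, amid what is visible of it).
The state is a dict: "t": time; "q": joint angles; "dq": joint speeds; "effort": joint torques, N m; "tool_pos": TCP position; "tool_rot": TCP orientation; "contact_force": force on the tool from outside, world axes, zero at the start; "wrist_torque": the same for the moment, N m; "opening": finger opening in m.
Only numpy, scipy, OpenCV 4.12 (cv2) and the standard library are available. Lean on these libraries where they do the work, as an engineer would, in place of code of your own. Each camera call takes 0.05 s, during which the arm holds its last target.

## Task

Push the long vial rack along the bench into the bay of the light station, angling it in past the reader post, until its whole length lies flush against the bay's back panel, between the two end cheeks. Slide it with pushes of the fingers: the rack stays down on the bench and is never lifted or tipped. Leave the bottle, tip box, dish and single vial where they are.

Things in the scene. Friction and masses are not known exactly. Their poses are not given: they have to be found in the camera images.
- rack: loose aluminium bar-shaped rack, 280 mm long (own y), 36 wide (x), solid block 26 high with plain upright sides and square ends, both ends alike; ten capped amber vials, 20 mm wide, are fixed in a row along its middle, tops at 54 mm. 0.45 to 0.8 kg, slides on the bench with ordinary friction. Origin: centre of its underside, z = 0 on the bench
- station: fixed; white housing, grey bay open to the robot, no floor. Origin: on the bench mid-way along the back panel's front face; x points away from the robot into the panel, y along it. Bay 306 mm long between end cheeks (inner faces y = -153, +153) 12 mm thick that reach out to x = -34; walls 45 mm high, housing behind to x = +102. A rack that is home has its centre at x = -18 and lies along y
- post: fixed upright round steel post, 26 mm diameter, 80 high, in front of one end of the bay: axis 72 to 80 mm out from the back panel and 85 to 105 mm left or right of the bay's middle, varying. At the bay's other end is only a flush metal disc in the bench that blocks nothing; the rack starts in front of that end. Origin: on the bench, on the post's axis
- bottle: bystander: amber jar with cap, 64 mm diameter, 92 mm high; origin at the centre of its underside
- tipbox: bystander: pipette tip box 84 x 120 x 63 mm; origin at the centre of its underside
- dish: bystander: clear covered dish, 94 mm diameter, 17 mm high, near the tip box; origin at the centre of its underside
- vial: bystander: single capped vial standing on the bench, 20 mm diameter, 46 mm high, near the bottle; origin at the centre of its underside

How it is judged:
At the end, for the whole second after the job is handed in: The rack stands flat on the bench and still inside the bay, between the cheeks, its centre within 6 mm of fully home against the back panel and its length parallel to the panel within 0.035 rad (2 degrees) (x of rack in the frame of station between -0.024 and -0.014 m and y of rack in the frame of station between -0.017 and 0.017 m and angle between the y axis of rack and the y axis of station, either way round below 0.035 rad and height (world z) of rack below 0.004 m and angle between rack's own z axis and vertical below 0.05 rad and linear speed of rack below 0.01 m/s and angular speed of rack below 0.05 rad/s); the robot touches nothing.
It fails at once if the rack is lifted off the bench (more than 8 mm) or tipped (more than 0.15 rad) (height (world z) of rack above 0.008 m or angle between rack's own z axis and vertical above 0.15 rad).
It fails at once if the bottle, tip box, dish or single vial is moved more than 15 mm or knocked over (distance of any of bottle, tipbox, dish, vial from where it was at the start of the episode above 0.015 m or angle between any of bottle, vial's own z axis and vertical above 0.5 rad).
It also fails if it takes over 67 s, if anything falls off the work surface, if the arm or the gripper's body presses on something with over 40 N, if the wrist force passes 120 N, or if a joint passes its speed limit or range.

## Working session

There is one attempt and no reset: what is moved stays moved. The work goes in short steps, Python scripts to look and compute and a tool call to move; the robot and the scene stay as the last step left them, time stands still between calls to the robot, and variables do not carry over. Pictures are saved under pics/ and viewed, and the job is handed in when it is done.

Besides the shell and the picture viewer there is one more tool, called after ">>>" as name(argument=value, ...) on one line, values as JSON. arm_command: Moves the arm, as the interface text tells. Its arguments: {"type":"object","properties":{"steps":{"type":"array"},"force":{"type":"number"}},"required":["steps"]}

```bash
ls; mkdir -p pics; python3 - <<'E'
from station import ctrl
import cv2,numpy as np,pickle
o=ctrl.get_obs();print({k:np.round(v,3) for k,v in o.items()})
for n in ["top","side"]:
    p=ctrl.get_image(n);cv2.imwrite(f"pics/{n}0.png",p["img"][:,:,::-1])
    pickle.dump(p,open(f"{n}0.pkl","wb"))
    print(n,p["camera_matrix"],p["k1"],np.round(p["world_from_camera"],3))
    for t in ["rack","station","post","bottle","tipbox","dish","vial"]:
        print(t,[(np.round(b["position"],1),round(b["confidence"],2)) for b in ctrl.boxes_of(p,t)[:3]])
print(ctrl.get_obs()["t"])
E
```

```text
pics
{'t': np.float64(0.0), 'q': array([-1.392,  0.053,  1.614, -0.   ,  1.476, -0.119]), 'dq': array([-0.002, -0.001, -0.   ,  0.001, -0.   , -0.   ]), 'effort': array([-1.0000e-03, -3.9368e+01, -3.7018e+01, -0.0000e+00,  7.0000e-03,
       -0.0000e+00]), 'tool_pos': array([ 0.183, -0.597,  0.23 ]), 'tool_rot': array([-0.309,  2.063, -2.059]), 'contact_force': array([-0.146, -0.25 , -0.251]), 'wrist_torque': array([-0.023,  0.014, -0.012]), 'opening': np.float64(0.086)}
top [[464.49510007   0.         258.81936012]
 [  0.         464.49510007 192.73504795]
 [  0.           0.           1.        ]] -0.029437933434868786 [[ 1.100e-02  9.980e-01 -6.800e-02  4.880e-01]
 [-1.000e+00  1.100e-02  0.000e+00 -9.000e-03]
 [ 1.000e-03  6.800e-02  9.980e-01  1.364e+00]
 [ 0.000e+00  0.000e+00  0.000e+00  1.000e+00]]
rack [(array([210.2, 230.1]), 0.81)]
station [(array([143.2, 277. ]), 0.76)]
post [(array([215.2, 109.9]), 0.3)]
bottle [(array([185.4, 113.2]), 0.6)]
tipbox [(array([174.3, 409.2]), 0.95)]
dish [(array([225., 402.]), 0.6)]
vial [(array([213.2, 108.9]), 0.47)]
side [[433.70160067   0.         248.08705521]
 [  0.         433.70160067 192.25673755]
 [  0.           0.           1.        ]] -0.08058406336891674 [[-0.93   0.23  -0.288  0.233]
 [-0.368 -0.539  0.758  0.921]
 [ 0.019  0.81   0.585  0.727]
 [ 0.     0.     0.     1.   ]]
rack [(array([211.9, 256.1]), 0.83)]
station [(array([170. , 206.9]), 0.55)]
post [(array([157.9, 260.7]), 0.51)]
bottle [(array([283.7, 169.9]), 0.98)]
tipbox [(array([117.7, 282.6]), 0.66)]
dish [(array([131.8, 319.7]), 0.88)]
vial [(array([311., 207.]), 0.77)]
0.8
```

```bash
python3 - <<'E'
import cv2
a=cv2.imread("pics/top0.png")[90:290,60:460];cv2.imwrite("pics/top0c.png",cv2.resize(a,None,fx=2,fy=2,interpolation=cv2.INTER_CUBIC))
E
```

```text
(no output)
```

View pics/top0c.png

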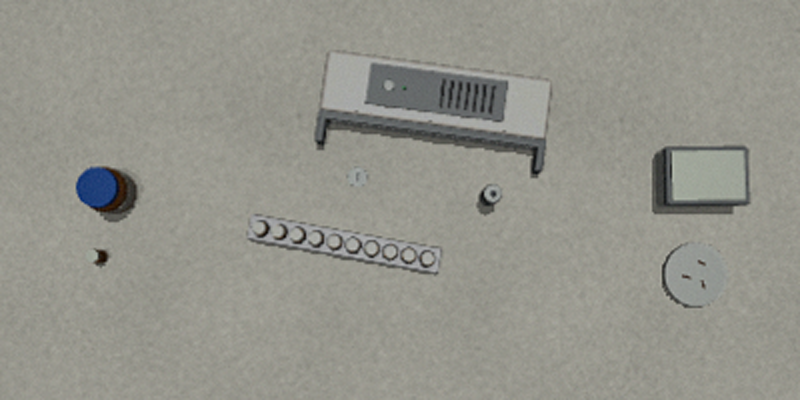

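View pics/side0.png

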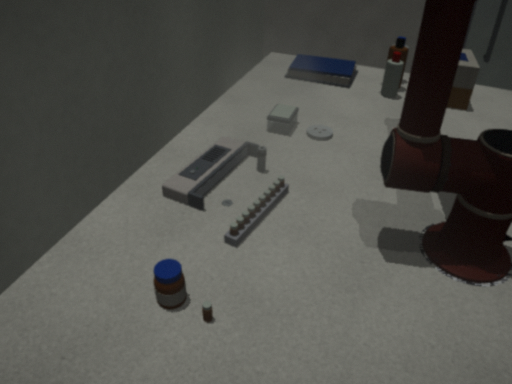

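Top view: the rack spans crop (248,228) to (440,260), and the post is at crop (490,193). The bay's cheeks are at crop (321,130) and (539,157). I'll zoom in to get the corners.

```bash
python3 - <<'E'
import cv2
im=cv2.imread("pics/top0.png")
for n,(r,c) in {"st":((110,180),(215,340)),"rk":((165,235),(180,320))}.items():
    a=cv2.resize(im[r[0]:r[1],c[0]:c[1]],None,fx=6 if n=="st" else 5.5,fy=6 if n=="st" else 5.5,interpolation=cv2.INTER_CUBIC)
    cv2.imwrite(f"pics/z_{n}.png",a)
E
```

```text
(no output)
```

View pics/z_st.png

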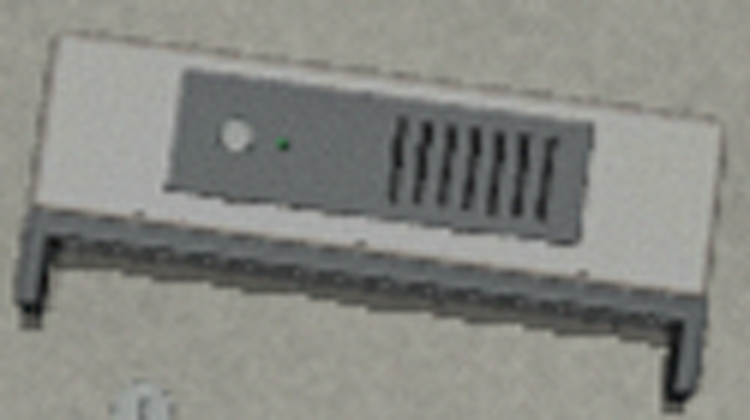

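View pics/z_rk.png

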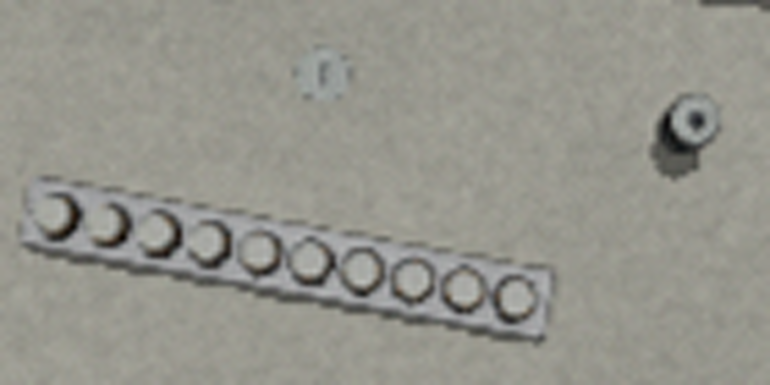

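```bash
cat > h.py <<'E'
import numpy as np,cv2
from scipy.optimize import least_squares
def proj(p,P):
    P=np.atleast_2d(P);T=np.linalg.inv(p["world_from_camera"])
    c=P@T[:3,:3].T+T[:3,3]; s=np.c_[c[:,0],-c[:,1]]/(-c[:,2:])
    s=s*(1+p["k1"]*(s**2).sum(1,keepdims=True)); K=p["camera_matrix"]
    return s*[K[0,0],K[1,1]]+[K[0,2],K[1,2]]
def unproj(p,uv,z):
    f=lambda a:(proj(p,[a[0],a[1],z])-uv).ravel()
    return least_squares(f,[.6,0]).x
def w(pose,L):
    x,y,a=pose;L=np.atleast_2d(np.asarray(L,float));R=np.array([[np.cos(a),-np.sin(a)],[np.sin(a),np.cos(a)]])
    return np.c_[L[:,:2]@R.T+[x,y],L[:,2]]
def inst(pose,pt):
    x,y,a=pose;d=np.asarray(pt)[:2]-[x,y];return np.array([np.cos(a)*d[0]+np.sin(a)*d[1],-np.sin(a)*d[0]+np.cos(a)*d[1]])
def fit(p,L,uv,g):
    r=least_squares(lambda q:(proj(p,w(q,L))-uv).ravel(),g);return r.x,r.fun.reshape(-1,2)
E
python3 - <<'E'
from h import *;import pickle
p=pickle.load(open("top0.pkl","rb"))
z=lambda a,s,o:np.array(a)/s+o
rk=z([[38,178],[22,243],[552,268],[543,332]],5.5,[180,165])
q,r=fit(p,[[.018,.14,.026],[-.018,.14,.026],[.018,-.14,.026],[-.018,-.14,.026]],rk,[.45,.05,0]);print("rack",q,r)
vt=z([[57,215],[517,298]],5.5,[180,165]); v=[unproj(p,u,.054) for u in vt];print("vials",v,np.mean(v,0),np.linalg.norm(v[0]-v[1]),np.arctan2(-(v[0]-v[1])[0],(v[0]-v[1])[1]))
st=z([[17,303],[697,398],[40,305]],6,[215,110])
q,r=fit(p,[[-.034,.165,.045],[-.034,-.165,.045],[-.034,.153,.045]],st,[.6,0,0]);print("st",q,r)
# back corners / others
for u in [[57,33],[722,118],[34,208],[706,297]]:
  for h in (.045,.06,.09): print(u,h,inst(q,unproj(p,z(u,6,[215,110]),h)))
ps=unproj(p,z([697,119],5.5,[180,165]),.08);print("post",ps,inst(q,ps))
d=unproj(p,z([323,75],5.5,[180,165]),0);print("disc",d,inst(q,d))
E
```

```text
rack [ 0.52517778  0.06589634 -0.16020706] [[-1.12835935 -0.39312756]
 [-0.47393061  0.07284638]
 [ 1.02705248 -0.20864965]
 [ 0.5686689   0.503371  ]]
vials [array([0.54367174, 0.18342982]), array([ 0.50376563, -0.05311215])] [0.52371869 0.06515883] 0.2398845627034616 -0.16713248401091899
st [ 0.68262107 -0.05799738 -0.12926835] [[-0.43703905 -0.16364417]
 [ 0.55915453  0.06931008]
 [-0.12248051  0.08421654]]
[57, 33] 0.045 [0.09767499 0.16379272]
[57, 33] 0.06 [0.0943008  0.16219267]
[57, 33] 0.09 [0.08755241 0.15899258]
[722, 118] 0.045 [ 0.10150969 -0.15793906]
[722, 118] 0.06 [ 0.0980919  -0.15588087]
[722, 118] 0.09 [ 0.09125632 -0.1517645 ]
[34, 208] 0.045 [0.01210803 0.16233348]
[34, 208] 0.06 [0.00970677 0.16075003]
[34, 208] 0.09 [0.00490426 0.15758312]
[706, 297] 0.045 [ 0.0146178  -0.16141146]
[706, 297] 0.06 [ 0.012188   -0.15931379]
[706, 297] 0.09 [ 0.00732842 -0.15511845]
post [ 0.59460926 -0.14227158] [-0.07641381 -0.09491653]
disc [0.6226883 0.0501957] [-0.07337974  0.09956452]
```

Everything is consistent: the vial row length, and post at (-76, -95) mm, which is inside its stated range. Next I'll refine the fits, check them in the side view and compute the first target.

```bash
cat >> h.py <<'E'
from scipy.spatial.transform import Rotation as Rt
RL=[[.018,.14,.026],[-.018,.14,.026],[.018,-.14,.026],[-.018,-.14,.026]]
def s2w(S,pt): return w(S,[[pt[0],pt[1],0]])[0,:2]
def toolinfo(o):
    R=Rt.from_rotvec(o["tool_rot"]).as_matrix();return np.array(o["tool_pos"]),R
def move(o,xyz,yaw=None):
    """shift in tool axes and turn (deg) to reach TCP xyz with tool z axis at world yaw (mod pi), pointing down"""
    p,R=toolinfo(o); d=R.T@(np.asarray(xyz)-p)
    if yaw is None: return np.round(d,4),None
    c=[]
    for a in (yaw,yaw+np.pi):
        zt=np.array([np.cos(a),np.sin(a),0]);yt=np.array([0,0,-1.]);xt=np.cross(yt,zt)
        c.append(Rt.from_matrix(R.T@np.c_[xt,yt,zt]).as_rotvec(degrees=True))
    return np.round(d,4),np.round(min(c,key=np.linalg.norm),2)
E
python3 - <<'E'
from h import *;import pickle
from station import ctrl
p=pickle.load(open("top0.pkl","rb"));s=pickle.load(open("side0.pkl","rb"))
z=lambda a,s,o:np.array(a)/s+o
st=z([[17,303],[697,398],[40,305],[57,33],[722,118],[34,208],[706,297]],6,[215,110])
q,r=fit(p,[[-.034,.165,.045],[-.034,-.165,.045],[-.034,.153,.045],[.102,.165,.045],[.102,-.165,.045],[.012,.165,.045],[.012,-.165,.045]],st,[.6,0,0]);print("st",q,r)
rk=np.array([.5245,.0655,-.164])
print("rack in st",inst(q,rk),rk[2]-q[2])
ps=[.5946,-.1423];print("post",inst(q,ps))
im=s["img"][:,:,::-1].copy()
for L in (w(q,[[-.034,.165,.045],[-.034,-.165,.045],[.102,-.165,.045],[.102,.165,.045]]),w(rk,[RL[i] for i in (0,1,3,2)]),w([*ps,0],[[.013*np.cos(t),.013*np.sin(t),.08] for t in np.arange(0,6.3,.5)])):
    cv2.polylines(im,[np.round(proj(s,L)*8).astype(int)],True,(0,255,0),1,shift=3)
cv2.imwrite("pics/ov.png",cv2.resize(im[110:260,140:320],None,fx=4,fy=4))
o=ctrl.get_obs();P,R=toolinfo(o);print(P,R.round(3))
E
```

```text
st [ 0.68263002 -0.05715661 -0.12188913] [[-0.70457737  0.26043353]
 [ 0.40555235 -0.34545769]
 [-0.38540349  0.4779343 ]
 [-0.80569977 -1.14920243]
 [ 1.95248987 -0.28009788]
 [-1.30876107  0.31458485]
 [ 0.85285393  0.64442259]]
rack in st [-0.17187033  0.10251995] -0.0421108658276271
post [-0.07702453 -0.09521504]
[ 0.18339055 -0.59748275  0.23135479] [[-0.956  0.     0.293]
 [-0.293 -0.    -0.956]
 [ 0.    -1.     0.   ]]
```

View pics/ov.png

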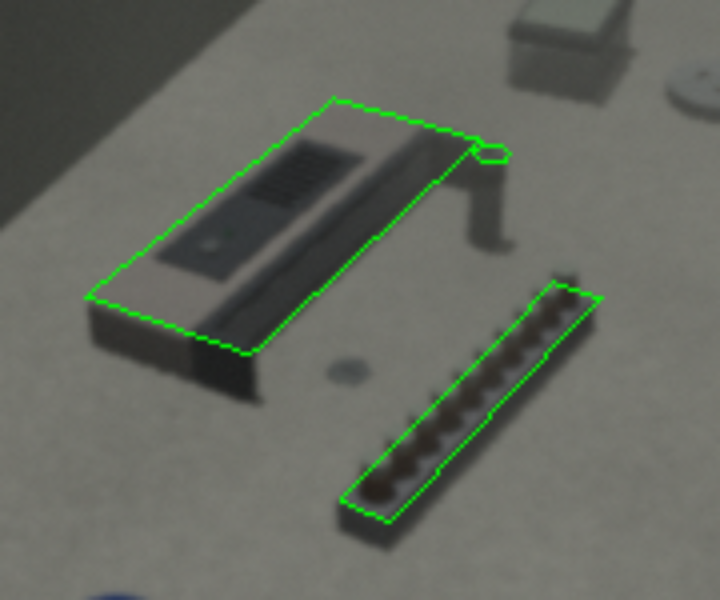

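The side overlay agrees: the station top, post top and rack outline all land within 1–2 px. Next I'll move to the pre-contact pose behind the rack.

```bash
cat > go.py <<'E'
import sys;from h import *;from station import ctrl
S=np.array([.6826,-.0572,-.125]);POST=(-.077,-.095)
def tgt(cs,yaw_s,off,z):
    """tool target in world: rack-like pose (station frame) cs,yaw; off=offset of the tool in rack frame"""
    c=s2w(S,cs);a=yaw_s+S[2];t=w([*c,a],[[*off,0]])[0,:2];return [*t,z],a-np.pi/2
E
python3 - <<'E'
from go import *
o=ctrl.get_obs()
c=inst(S,[.5245,.0655]);print(c)
T=tgt(c,-.039,(-.052,0),.15);print(T,move(o,*T))
T=tgt(c,-.039,(-.052,0),.005);print(T,move(o,*T))
E
```

```text
[-0.17216404  0.10203158]
([np.float64(0.473197730049077), np.float64(0.0739898231950157), 0.15], np.float64(-1.7347963267948965)) (array([-0.4741,  0.0813, -0.5569]), array([-0.  , 26.46, -0.  ]))
([np.float64(0.473197730049077), np.float64(0.0739898231950157), 0.005], np.float64(-1.7347963267948965)) (array([-0.4741,  0.2263, -0.5569]), array([-0.  , 26.46, -0.  ]))
```

>>> arm_command(steps=[[[-0.474,0.05,-0.557],[0,26.5,0],1],[[-0.474,0.05,-0.557],[0,26.5,0],1],[[-0.474,0.05,-0.557],[0,26.5,0],1],[[-0.474,0.05,-0.557],[0,26.5,0],1],[[-0.474,0.05,-0.557],[0,26.5,0],1]])

```text
t: 1.3
tool_pos: [0.2826, -0.3667, 0.2142]
tool_rot: [-0.178, -2.135, 2.136]
contact_force: [0.7, 0.2, 0.7]
opening: 0.0852
```

```bash
python3 - <<'E'
from go import *
o=ctrl.get_obs();print(o["t"],o["tool_pos"])
T=tgt((-.172,.102),-.039,(-.052,0),.15);print(move(o,*T))
E
```

```text
1.3 [ 0.2826001  -0.36673975  0.21422972]
(array([-0.1154,  0.0641, -0.4661]), array([-0.02, -0.1 , -0.03]))
```

>>> arm_command(steps=[[[-0.115,0.064,-0.466],[0,0,0],1],[[-0.115,0.064,-0.466],[0,0,0],1],[[-0.115,0.064,-0.466],[0,0,0],1],[[-0.115,0.064,-0.466],[0,0,0],1],[[-0.115,0.064,-0.466],[0,0,0],1]])

```text
t: 1.8
tool_pos: [0.3808, -0.1391, 0.1815]
tool_rot: [-0.18, -2.135, 2.137]
contact_force: [0.8, -0.1, -0.3]
opening: 0.0851
```

```bash
python3 - <<'E'
from go import *
o=ctrl.get_obs();print(o["t"],o["tool_pos"])
T=tgt((-.172,.102),-.039,(-.052,0),.06);print(move(o,*T))
E
```

```text
1.8 [ 0.38077808 -0.13910151  0.18148189]
(array([-0.0558,  0.1214, -0.2255]), array([-0.05, -0.13, -0.13]))
```

>>> arm_command(steps=[[[-0.056,0.121,-0.225],[0,0,0],1],[[-0.056,0.121,-0.225],[0,0,0],1],[[-0.056,0.121,-0.225],[0,0,0],1],[[-0.056,0.121,-0.225],[0,0,0],1],[[-0.056,0.121,-0.225],[0,0,0],1]])

```text
t: 2.3
tool_pos: [0.4696, 0.0647, 0.066]
tool_rot: [-0.182, -2.135, 2.138]
contact_force: [0.8, -0.7, 0.7]
opening: 0.0852
```

```bash
python3 - <<'E'
from go import *
o=ctrl.get_obs();print(o["t"],o["tool_pos"])
T=tgt((-.172,.102),-.039,(-.052,0),.004);print(move(o,*T))
E
```

```text
2.3 [0.46958371 0.06471655 0.06598866]
(array([-0.002 ,  0.062 , -0.0098]), array([-0.05, -0.1 , -0.22]))
```

>>> arm_command(steps=[[[-0.002,0.03,-0.01],[0,0,0],1],[[-0.002,0.045,-0.01],[0,0,0],1],[[-0.002,0.055,-0.01],[0,0,0],1],[[-0.002,0.061,-0.01],[0,0,0],1],[[-0.002,0.061,-0.01],[0,0,0],1]])

```text
t: 2.8
tool_pos: [0.4733, 0.0738, 0.0048]
tool_rot: [-0.182, -2.135, 2.137]
contact_force: [-0.1, -0.1, 0.1]
opening: 0.0855
```

```bash
python3 - <<'E'
from go import *
o=ctrl.get_obs();print(o["t"],o["tool_pos"],o["contact_force"])
for n in("top","side"):
    p=ctrl.get_image(n);a=p["img"][:,:,::-1]
    a=a[100:260,160:360] if n=="top" else a[110:280,130:330]
    cv2.imwrite(f"pics/{n}1.png",cv2.resize(a,None,fx=3.5,fy=3.5))
E
```

```text
2.8 [0.47326931 0.07379267 0.00481161] [-0.10232612 -0.14171286  0.05765842]
```

View pics/top1.png

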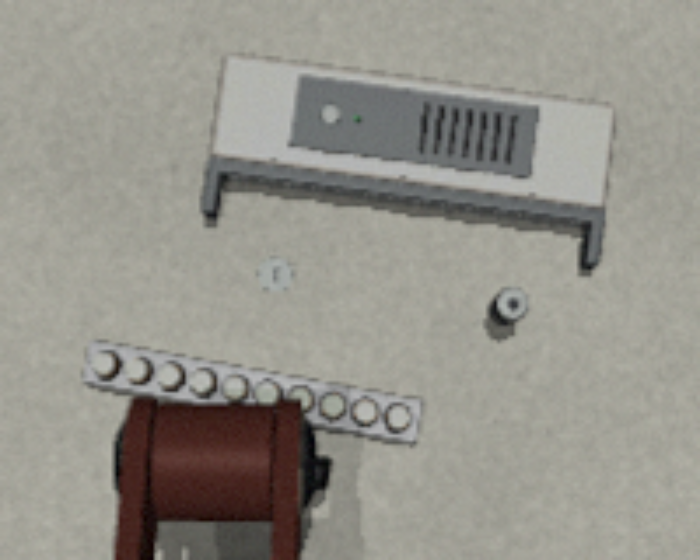

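View pics/side1.png

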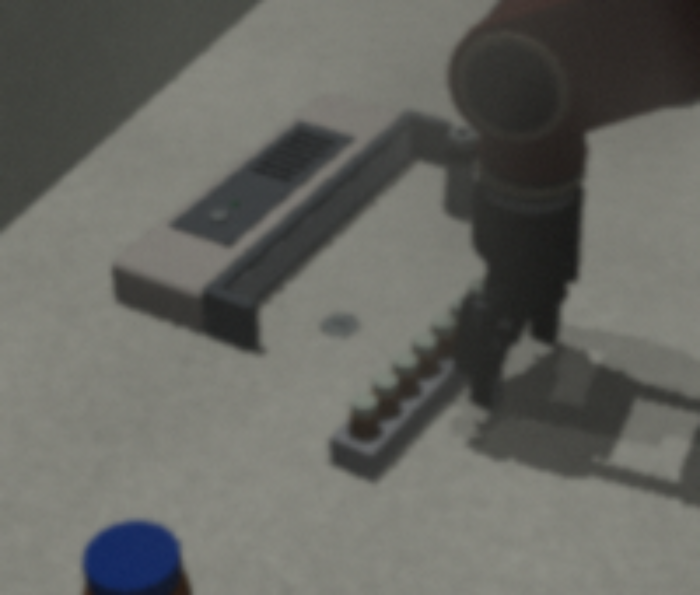

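The top view shows the gripper on the near side of the rack, roughly centred. The side view shows the fingers low at the rack's front face and not yet touching it. I'll start the push with the turn built in.

```bash
cat >> go.py <<'E'
def path(A,B,n,z):
    """print n rows from A to B: each (cx,cy,yaw,offx,offy)"""
    o=ctrl.get_obs();rows=[]
    for i in range(1,n+1):
        q=np.array(A)+(np.array(B)-np.array(A))*i/n
        d,r=move(o,*tgt(q[:2],q[2],q[3:],z));rows.append([list(np.round(d,3)),[0,round(r[1],1),0]])
    print(round(o["t"],2),"tool st",np.round(inst(S,o["tool_pos"]),4),round(o["tool_pos"][2],4),"F",np.round(o["contact_force"],1))
    for r in rows:print(str(r).replace("np.float64",""))
E
python3 - <<'E'
from go import *
A=(-.172,.102,-.039,-.052,0);path(A,(-.168,.102,-.035,-.029,0),3,.001)
path((-.168,.102,-.035,-.029,0),(-.0676,.102,.2,-.029,0),8,.001)
E
```

```text
2.9 tool st [-0.2231  0.1039] 0.0059 F [-0.4 -1.   0.1]
[[(-0.008), (0.005), (-0.0)], [0, (-0.2), 0]]
[[(-0.017), (0.005), (-0.0)], [0, (-0.3), 0]]
[[(-0.026), (0.005), (-0.0)], [0, (-0.4), 0]]
2.9 tool st [-0.2231  0.1039] 0.0059 F [-0.4 -1.   0.1]
[[(-0.039), (0.005), (0.0)], [0, (-2.1), 0]]
[[(-0.051), (0.005), (0.0)], [0, (-3.7), 0]]
[[(-0.064), (0.005), (0.001)], [0, (-5.4), 0]]
[[(-0.076), (0.005), (0.001)], [0, (-7.1), 0]]
[[(-0.089), (0.005), (0.002)], [0, (-8.8), 0]]
[[(-0.102), (0.006), (0.002)], [0, (-10.5), 0]]
[[(-0.114), (0.006), (0.002)], [0, (-12.2), 0]]
[[(-0.127), (0.006), (0.002)], [0, (-13.8), 0]]
```

>>> arm_command(steps=[[[-0.008,0.004,0],[0,0,0],1],[[-0.017,0.005,0],[0,0,0],1],[[-0.026,0.005,0],[0,-0.4,0],1],[[-0.039,0.005,0],[0,-2.1,0],1],[[-0.051,0.005,0],[0,-3.7,0],1]])

```text
t: 3.4
tool_pos: [0.523, 0.0652, 0.0007]
tool_rot: [-0.108, -2.167, 2.17]
contact_force: [-10.2, 1.5, 7.0]
opening: 0.0853
```

```bash
python3 - <<'E'
from go import *
path((-.143,.102,.024,-.029,0),(-.0676,.102,.2,-.029,0),7,.001)
p=ctrl.get_image("top");cv2.imwrite("pics/top2.png",cv2.resize(p["img"][100:260,160:360,::-1],None,fx=3.5,fy=3.5))
E
```

```text
3.4 tool st [-0.1736  0.1015] 0.0007 F [-10.2   1.5   7. ]
[[(-0.012), (-0.0), (0.001)], [0, (-1.4), 0]]
[[(-0.023), (-0.0), (0.002)], [0, (-2.9), 0]]
[[(-0.034), (-0.0), (0.003)], [0, (-4.3), 0]]
[[(-0.045), (-0.0), (0.004)], [0, (-5.8), 0]]
[[(-0.056), (-0.0), (0.005)], [0, (-7.2), 0]]
[[(-0.067), (-0.0), (0.006)], [0, (-8.6), 0]]
[[(-0.078), (-0.0), (0.007)], [0, (-10.1), 0]]
```

View pics/top2.png

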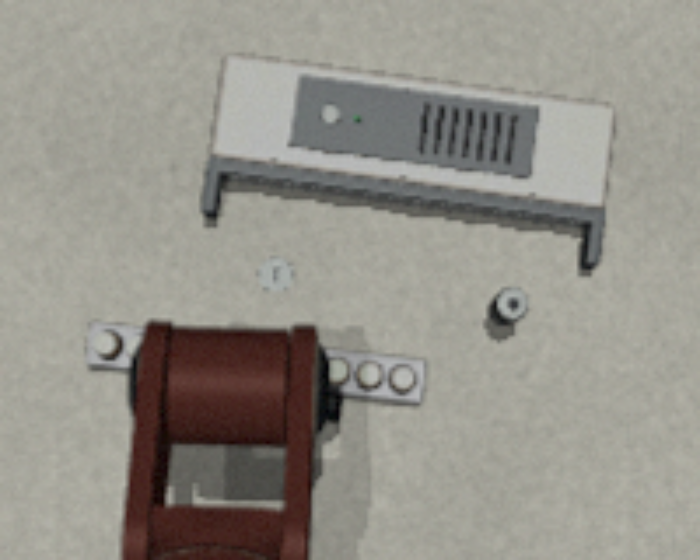

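The push works: the rack has advanced and is turning with the fingers. Vertical force is 7 N, so I'll raise the tool 2 mm and continue.

>>> arm_command(steps=[[[-0.012,-0.002,0.001],[0,-1.4,0],1],[[-0.023,-0.002,0.002],[0,-2.9,0],1],[[-0.034,-0.002,0.003],[0,-4.3,0],1],[[-0.045,-0.002,0.004],[0,-5.8,0],1],[[-0.056,-0.002,0.005],[0,-7.2,0],1]])

```text
t: 3.95
tool_pos: [0.5814, 0.0541, 0.0031]
tool_rot: [-0.027, 2.205, -2.208]
contact_force: [-3.8, 0.1, -1.1]
opening: 0.0857
```

```bash
python3 - <<'E'
from go import *
path((-.089,.102,.15,-.029,0),(-.0676,.102,.2,-.029,0),3,.003)
p=ctrl.get_image("top");cv2.imwrite("pics/top3.png",cv2.resize(p["img"][100:260,160:360,::-1],None,fx=3.5,fy=3.5))
E
```

```text
3.95 tool st [-0.1143  0.0978] 0.0031 F [-3.8  0.1 -1.1]
[[(-0.004), (0.0), (0.001)], [0, (-0.8), 0]]
[[(-0.011), (0.0), (0.003)], [0, (-1.8), 0]]
[[(-0.018), (0.0), (0.004)], [0, (-2.7), 0]]
```

View pics/top3.png

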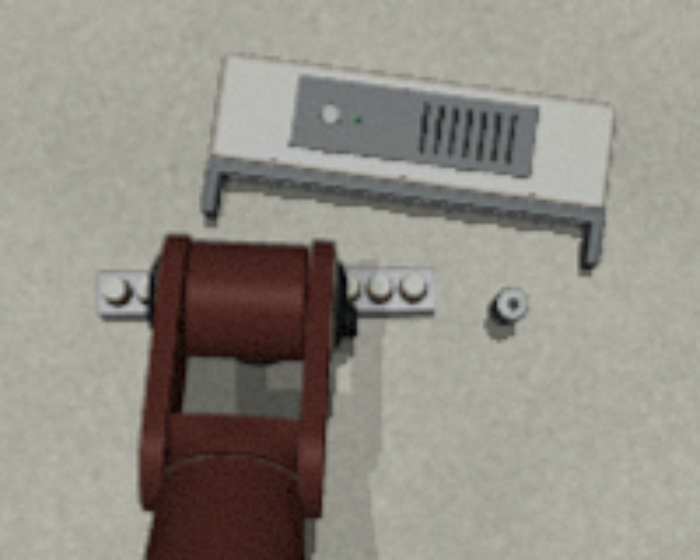

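>>> arm_command(steps=[[[-0.006,0,0.001],[0,-0.8,0],1],[[-0.011,0,0.003],[0,-1.8,0],1],[[-0.018,0,0.004],[0,-2.7,0],1],[[-0.018,0,0.004],[0,-2.7,0],1]])

```text
t: 4.4
tool_pos: [0.6031, 0.0498, 0.0045]
tool_rot: [-0.073, 2.176, -2.182]
contact_force: [-0.8, -0.7, -1.3]
opening: 0.0853
```

```bash
python3 - <<'E'
from go import *
import pickle
o=ctrl.get_obs();print(o["t"],inst(S,o["tool_pos"]),o["contact_force"])
p=ctrl.get_image("top");pickle.dump(p,open("top4.pkl","wb"));cv2.imwrite("pics/top4.png",cv2.resize(p["img"][150:220,170:310,::-1],None,fx=5.5,fy=5.5,interpolation=cv2.INTER_CUBIC))
E
```

```text
4.4 [-0.09226354  0.09622755] [-0.83581749 -0.68422262 -1.28859003]
```

View pics/top4.png

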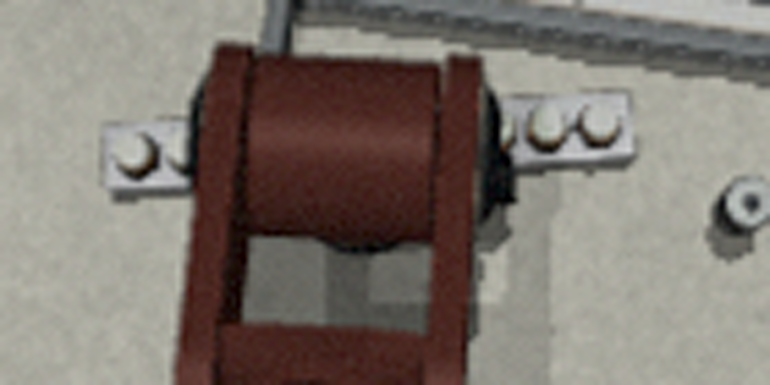

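```bash
python3 - <<'E'
from go import *;import pickle
p=pickle.load(open("top4.pkl","rb"));f=lambda a:np.array(a)/5.5+[170,150]
q,r=fit(p,RL,f([[103,124],[107,186],[630,92],[633,155]]),[.6,.05,0]);print(inst(S,q),q[2]-S[2],r.round(1))
v=[unproj(p,f(u),.054) for u in([137,155],[602,126])];d=v[0]-v[1];print(inst(S,np.mean(v,0)),np.arctan2(-d[0],d[1])-S[2],np.linalg.norm(d))
E
```

```text
[-0.06632657  0.10405964] 0.19602969797696762 [[-0.3 -0.5]
 [-0.4  0.6]
 [ 0.3 -0.5]
 [ 0.5  0.4]]
[-0.06968477  0.10163248] 0.19860645763033333 0.24016315491600687
```

Rack is at (-68, 103) mm and +0.197 rad in the station frame, as planned. Next I'll back off, lift and go round to its left end.

```bash
python3 - <<'E'
from go import *
o=ctrl.get_obs();print(np.round(o["q"],2))
T=tgt((-.0675,.103),.197,(0,.175),.13);print(T,move(o,T[0],T[1]-np.pi/2+.001),move(o,T[0],T[1]+np.pi/2))
E
```

```text
[-0.04  0.24  1.81 -0.    1.08  1.46]
([np.float64(0.6158790385792922), np.float64(0.2279585001494658), 0.13], np.float64(-1.4987963267948965)) (array([-0.0273, -0.1258, -0.1763]), array([ -0.54, -89.89,  -0.26])) (array([-0.0273, -0.1258, -0.1763]), array([ -0.53, -89.83,  -0.26]))
```

>>> arm_command(steps=[[[0.02,0,0],[0,0,0],1],[[0.03,-0.01,0],[0,0,0],1],[[0.03,-0.06,0],[0,0,0],0.1],[[0.03,-0.1,0],[0,0,0],0.1],[[0.03,-0.12,0],[0,0,0],0.1]])

```text
t: 4.95
tool_pos: [0.5756, 0.0477, 0.1304]
tool_rot: [-0.06, 2.169, -2.178]
contact_force: [0.8, -0.0, 0.2]
opening: 0.0437
```

```bash
python3 - <<'E'
from go import *
o=ctrl.get_obs();print(np.round(o["q"],2),o["tool_pos"],o["opening"])
T=tgt((-.0675,.103),.197,(0,.175),.11);print(T,move(o,T[0],T[1]-np.pi/2+.005),move(o,T[0],T[1]+np.pi/2+.005),move(o,T[0],T[1]+np.pi/2-.005))
E
```

```text
[-0.05  0.01  1.83 -0.    1.28  1.45] [0.57561074 0.04770764 0.13035903] 0.043723919144098504
([np.float64(0.6158790385792922), np.float64(0.2279585001494658), 0.11], np.float64(-1.4987963267948965)) (array([-0.0532,  0.0206, -0.1768]), array([ 0.7 , 89.87, -1.1 ])) (array([-0.0532,  0.0206, -0.1768]), array([ 0.7 , 89.87, -1.1 ])) (array([-0.0532,  0.0206, -0.1768]), array([ -1.1 , -89.55,  -0.7 ]))
```

>>> arm_command(steps=[[[-0.053,0,-0.177],[0,-20,0],0.1],[[-0.053,0,-0.177],[0,-30,0],0.1],[[-0.053,0,-0.177],[0,-40,0],0.1],[[-0.053,0,-0.177],[0,-50,0],0.1],[[-0.053,0,-0.177],[0,-60,0],0.1]])

```text
t: 5.45
tool_pos: [0.6171, 0.2328, 0.1324]
tool_rot: [-0.742, 1.71, -1.73]
contact_force: [-1.0, -1.2, -0.2]
opening: 0.0082
```

```bash
python3 - <<'E'
from go import *
o=ctrl.get_obs();print(np.round(o["q"],2),o["tool_pos"],o["opening"])
T=tgt((-.0675,.103),.197,(0,.175),.11);print(T,move(o,T[0],T[1]+np.pi/2))
E
```

```text
[ 0.25  0.19  1.63 -0.01  1.3   0.99] [0.61706468 0.23278669 0.13243522] 0.00821043621970696
([np.float64(0.6158790385792922), np.float64(0.2279585001494658), 0.11], np.float64(-1.4987963267948965)) (array([0.0047, 0.0224, 0.0019]), array([ -1.4 , -46.25,  -0.44]))
```

>>> arm_command(steps=[[[0.003,0.02,0],[0,-10,0],0.1],[[0.003,0.03,0],[0,-20,0],0.1],[[0.003,0.05,0],[0,-30,0],0.1],[[0.003,0.06,0],[-0.5,-40,0],0.1],[[0.003,0.07,0],[-1.4,-46.2,0],0.1]])

```text
t: 5.95
tool_pos: [0.6177, 0.2309, 0.0626]
tool_rot: [-1.201, 1.197, -1.202]
contact_force: [0.7, 0.1, -0.1]
opening: 0.0084
```

```bash
python3 - <<'E'
from go import *
o=ctrl.get_obs();print(np.round(o["q"],2),o["tool_pos"],o["opening"])
T=tgt((-.0675,.103),.197,(0,.175),.007);print(T,move(o,T[0],T[1]+np.pi/2))
E
```

```text
[0.24 0.27 1.66 0.   1.19 0.23] [0.61767184 0.23088608 0.06264944] 0.008409652896037696
([np.float64(0.6158790385792922), np.float64(0.2279585001494658), 0.007], np.float64(-1.4987963267948965)) (array([ 0.0033,  0.0556, -0.0024]), array([-0.65, -3.56, -0.35]))
```

>>> arm_command(steps=[[[0.002,0.03,-0.002],[-0.6,-3.6,0],0.1],[[0.003,0.05,-0.002],[-0.6,-3.6,0],0.1],[[0.003,0.055,-0.002],[-0.6,-3.6,-0.3],0.1],[[0.003,0.055,-0.002],[-0.6,-3.6,-0.3],0.1]])

```text
t: 6.35
tool_pos: [0.6165, 0.2284, 0.0074]
tool_rot: [-1.241, 1.155, -1.156]
contact_force: [-0.3, -0.4, -0.3]
opening: 0.0085
```

```bash
python3 - <<'E'
from go import *
A=(-.0675,.103,.197,0,.175)
path(A,(-.0675,.103,.197,0,.151),2,.007)
# slide along axis to cy=.01
B=(-.0675-.093*np.tan(.197)*-1*0+.093*np.tan(.197),.010,.197,0,.151);print(B)
path((-.0675,.103,.197,0,.151),B,8,.007)
p=ctrl.get_image("top");cv2.imwrite("pics/top5.png",cv2.resize(p["img"][100:260,160:360,::-1],None,fx=3.5,fy=3.5))
E
```

```text
6.35 tool st [-0.1012  0.2751] 0.0074 F [-0.3 -0.4 -0.3]
[[(0.012), (0.0), (-0.001)], [0, (-90.0), 0]]
[[(0.024), (0.0), (-0.001)], [0, (-90.0), 0]]
(np.float64(-0.04893825552420584), 0.01, 0.197, 0, 0.151)
6.35 tool st [-0.1012  0.2751] 0.0074 F [-0.3 -0.4 -0.3]
[[(0.036), (0.0), (-0.001)], [0, (-90.0), 0]]
[[(0.048), (0.0), (-0.001)], [0, (-90.0), 0]]
[[(0.06), (0.0), (-0.001)], [0, (-90.0), 0]]
[[(0.072), (0.0), (-0.001)], [0, (-90.0), 0]]
[[(0.084), (0.0), (-0.001)], [0, (-90.0), 0]]
[[(0.096), (0.0), (-0.001)], [0, (-90.0), 0]]
[[(0.107), (0.0), (-0.001)], [0, (-90.0), 0]]
[[(0.119), (0.0), (-0.001)], [0, (-90.0), 0]]
```

View pics/top5.png

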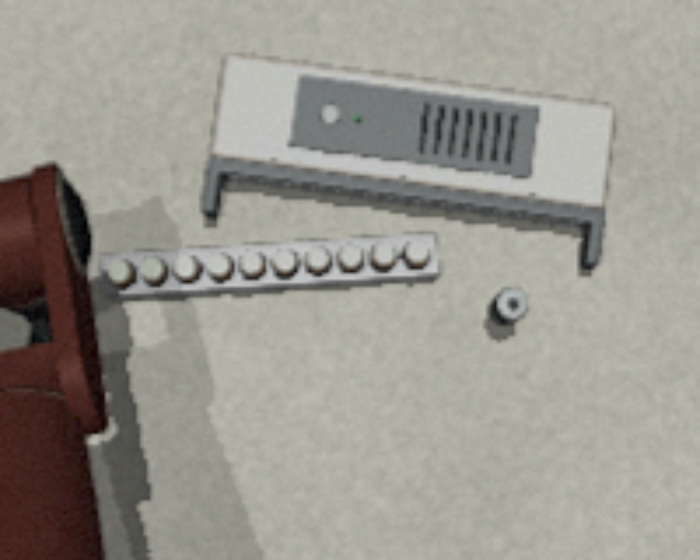

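The top view shows the rack free, angled along the channel: its right end at (438,235–275) is aimed above the post at (512,303). The fingers are at the left end, so I'll push lengthwise.

>>> arm_command(steps=[[[0.014,0,-0.001],[0,0,0],0.1],[[0.026,0,-0.001],[0,0,0],0.1],[[0.038,0,-0.001],[0,0,0],0.1],[[0.05,0,-0.001],[0,0,0],0.1],[[0.062,0,-0.001],[0,0,0],0.1]])

```text
t: 6.9
tool_pos: [0.6221, 0.1673, 0.0107]
tool_rot: [-1.234, 1.154, -1.156]
contact_force: [-1.3, 6.3, 2.6]
opening: 0.0083
```

```bash
python3 - <<'E'
from go import *
o=ctrl.get_obs();print(o["t"],inst(S,o["tool_pos"]),o["tool_pos"][2],o["contact_force"])
p=ctrl.get_image("top");cv2.imwrite("pics/top6.png",cv2.resize(p["img"][100:260,160:360,::-1],None,fx=3.5,fy=3.5))
E
```

```text
6.9 [-0.08797999  0.21518451] 0.010661901404983468 [-1.29446961  6.28158489  2.61372344]
```

View pics/top6.png

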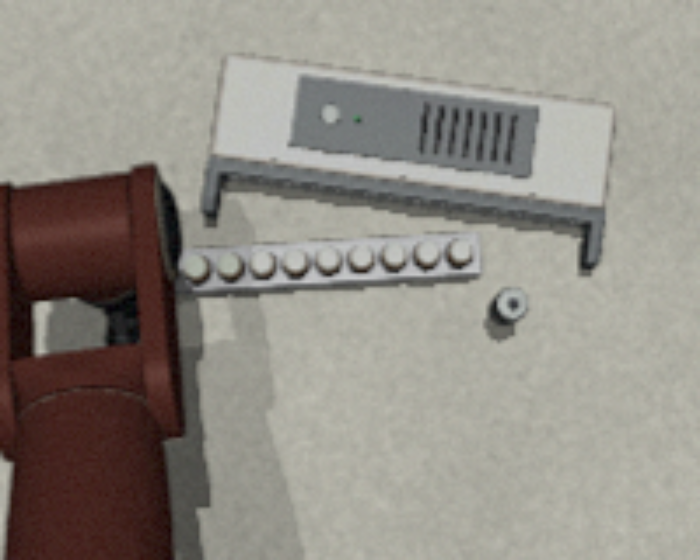

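>>> arm_command(steps=[[[0.011,0.002,0],[0,0,0],0.1],[[0.022,0.003,0],[0,0,0],0.1],[[0.033,0.003,0],[0,0,0],0.1],[[0.042,0.003,0],[0,0,0],0.1],[[0.047,0.003,0],[0,0,0],0.1]])

```text
t: 7.45
tool_pos: [0.6278, 0.1195, 0.0104]
tool_rot: [-1.227, 1.153, -1.158]
contact_force: [-0.5, 10.0, 6.9]
opening: 0.0081
```

```bash
python3 - <<'E'
from go import *
import pickle
o=ctrl.get_obs();print(o["t"],inst(S,o["tool_pos"]),o["tool_pos"][2],o["contact_force"])
p=ctrl.get_image("top");pickle.dump(p,open("top7.pkl","wb"));cv2.imwrite("pics/top7.png",cv2.resize(p["img"][130:210,205:340,::-1],None,fx=5.5,fy=5.5,interpolation=cv2.INTER_CUBIC))
E
```

```text
7.45 [-0.07643716  0.16849844] 0.010426802021377652 [-0.50696359 10.03498563  6.9085201 ]
```

View pics/top7.png

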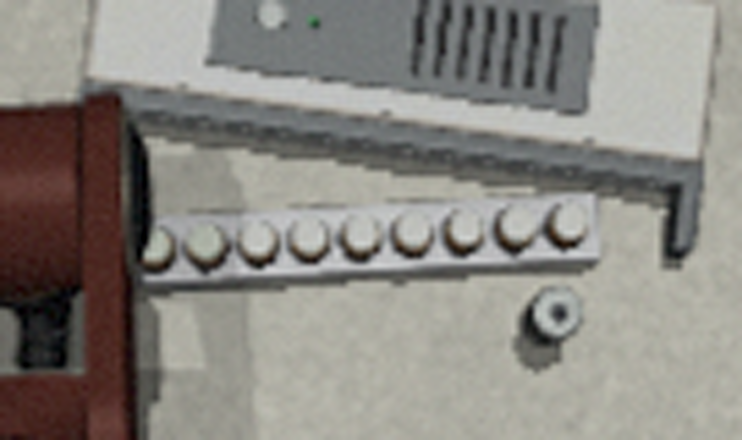

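```bash
python3 - <<'E'
from go import *;import pickle
p=pickle.load(open("top7.pkl","rb"));f=lambda a:np.array(a)/5.5+[205,130]
L=[[0,-.12,.054],[0,-.12+.02667*7,.054],[.018,-.14,.026],[-.018,-.14,.026]]
q,r=fit(p,L,f([[570,224],[208,245],[597,193],[600,257]]),[.65,0,0]);print(inst(S,q),q[2]-S[2],r.round(1))
E
```

```text
[-0.05159193  0.0214301 ] 0.2002233866065063 [[-0.4 -0.3]
 [-0.2  0. ]
 [ 0.1 -0.2]
 [ 0.5  0.5]]
```

>>> arm_command(steps=[[[0.007,0.002,0],[0,0,0],0.1],[[0.013,0.002,0],[0,0,0],0.1],[[0.013,0.002,0],[0,0,0],0.1]])

```text
t: 7.8
tool_pos: [0.6301, 0.1061, 0.0103]
tool_rot: [-1.223, 1.152, -1.16]
contact_force: [0.2, 4.7, 4.0]
opening: 0.0086
```

>>> arm_command(steps=[[[-0.02,0,0],[0,0,0],0.1],[[-0.03,-0.01,0],[0,0,0],0.1],[[-0.03,-0.05,0],[0,0,0],0.1],[[-0.03,-0.09,0],[0,0,0],0.1],[[-0.03,-0.11,0],[0,0,0],1]])

```text
t: 8.3
tool_pos: [0.6286, 0.1348, 0.1261]
tool_rot: [-1.219, 1.147, -1.163]
contact_force: [0.1, -0.6, 1.1]
opening: 0.0213
```

```bash
python3 - <<'E'
from go import *
import pickle
o=ctrl.get_obs();print(o["t"],inst(S,o["tool_pos"]),o["tool_pos"][2],o["contact_force"])
p=ctrl.get_image("top");pickle.dump(p,open("top8.pkl","wb"));cv2.imwrite("pics/top8.png",cv2.resize(p["img"][130:210,205:340,::-1],None,fx=5.5,fy=5.5,interpolation=cv2.INTER_CUBIC))
T=tgt((-.049,.009),.2,(-.07,.02),.12);print(T,move(o,*T))
E
```

```text
8.3 [-0.0775565   0.18376218] 0.12609343115722527 [ 0.14401621 -0.59947012  1.06729954]
([np.float64(0.5638025754929206), np.float64(-0.0274624622059077), 0.12], np.float64(-1.4957963267948966)) (array([ 0.1575,  0.0032, -0.0758]), array([-0.65, 89.61, -1.32]))
```

View pics/top8.png

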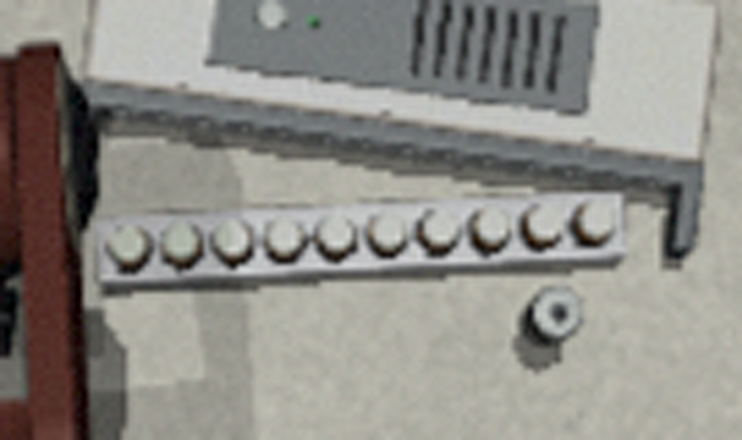

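```bash
python3 - <<'E'
from go import *;import pickle
p=pickle.load(open("top8.pkl","rb"));f=lambda a:np.array(a)/5.5+[205,130]
L=[[0,-.12,.054],[0,.12,.054],[.018,-.14,.026],[-.018,-.14,.026],[.018,.14,.026]]
q,r=fit(p,L,f([[595,223],[131,247],[623,192],[626,255],[96,219]]),[.65,0,0]);print(inst(S,q),q[2]-S[2],r.round(1))
o=ctrl.get_obs();T=tgt(inst(S,q),.2,(-.07,.02),.12);print(T,move(o,*T))
E
```

```text
[-0.04788984  0.00810651] 0.1914795626545029 [[-0.1 -0.4]
 [-0.2 -0.2]
 [ 0.2 -0.2]
 [ 0.4  0.7]
 [-0.4  0.2]]
([np.float64(0.5647926828514599), np.float64(-0.028487387600969145), 0.12], np.float64(-1.4957963267948966)) (array([ 0.1586,  0.0059, -0.0766]), array([-0.85, 89.61, -1.53]))
```

Rack is at (-48, 8) mm and +0.19 rad: past the post and inside the cheeks. Next I'll move to its front for the swing-in push.

>>> arm_command(steps=[[[0.158,0,-0.076],[0,20,0],1],[[0.158,0,-0.076],[0,30,0],1],[[0.158,0,-0.076],[0,40,0],1],[[0.158,0,-0.076],[0,50,0],1],[[0.158,0,-0.076],[0,60,0],1]])

```text
t: 8.85
tool_pos: [0.5639, -0.0312, 0.1261]
tool_rot: [-0.77, 1.687, -1.693]
contact_force: [0.3, 0.7, -0.1]
opening: 0.0859
```

```bash
python3 - <<'E'
from go import *
o=ctrl.get_obs();print(o["tool_pos"],o["opening"]);T=tgt((-.048,.008),.2,(-.07,.02),.12);print(T,move(o,*T))
E
```

```text
[ 0.56388401 -0.0312119   0.12614425] 0.08591428417801895
([np.float64(0.5646700984267646), np.float64(-0.028579334606522254), 0.12], np.float64(-1.4957963267948966)) (array([-0.0024,  0.0062, -0.0012]), array([-0.23, 46.04, -1.52]))
```

>>> arm_command(steps=[[[-0.002,0.006,-0.001],[0,10,0],1],[[-0.002,0.02,-0.001],[0,20,0],1],[[-0.002,0.03,-0.001],[0,30,-0.5],1],[[-0.002,0.05,-0.001],[0,40,-1],1],[[-0.002,0.06,-0.001],[0,46,-1.5],1]])

```text
t: 9.35
tool_pos: [0.5646, -0.0289, 0.0647]
tool_rot: [-0.14, 2.148, -2.154]
contact_force: [0.1, -0.5, -0.1]
opening: 0.0854
```

```bash
python3 - <<'E'
from go import *
o=ctrl.get_obs();print(o["tool_pos"],inst(S,o["tool_pos"]),o["opening"]);T=tgt((-.048,.008),.19,(-.07,.02),.004);print(T,move(o,*T))
E
```

```text
[ 0.56460617 -0.02888304  0.06466066] [-0.12060361  0.01338518] 0.08538047111543345
([np.float64(0.5648206480063873), np.float64(-0.0278670633046832), 0.004], np.float64(-1.5057963267948966)) (array([-0.0002,  0.0607, -0.0012]), array([-0.17,  3.9 , -0.18]))
```

>>> arm_command(steps=[[[0,0.03,-0.001],[0,3.9,0],1],[[0,0.05,-0.001],[0,3.9,0],1],[[0,0.059,-0.001],[0,3.9,0],1],[[0,0.06,-0.001],[0,3.9,0],1]])

```text
t: 9.75
tool_pos: [0.5634, -0.0282, 0.0034]
tool_rot: [-0.071, 2.185, -2.191]
contact_force: [0.3, -0.4, 0.8]
opening: 0.0853
```

```bash
python3 - <<'E'
from go import *
A=(-.048,.008,.19,-.07,.02)
path(A,(-.048,.008,.19,-.032,.015),3,.004)
path((-.048,.008,.19,-.032,.015),(-.018,.005,0,-.029,.012),8,.004)
E
```

```text
9.75 tool st [-0.1218  0.014 ] 0.0034 F [ 0.3 -0.4  0.8]
[[(-0.014), (-0.001), (0.002)], [0, (0.0), 0]]
[[(-0.027), (-0.001), (0.003)], [0, (0.0), 0]]
[[(-0.039), (-0.001), (0.005)], [0, (0.0), 0]]
9.75 tool st [-0.1218  0.014 ] 0.0034 F [ 0.3 -0.4  0.8]
[[(-0.044), (-0.001), (0.006)], [0, (1.4), 0]]
[[(-0.048), (-0.001), (0.006)], [0, (2.7), 0]]
[[(-0.052), (-0.001), (0.007)], [0, (4.1), 0]]
[[(-0.057), (-0.001), (0.008)], [0, (5.4), 0]]
[[(-0.061), (-0.001), (0.009)], [0, (6.8), 0]]
[[(-0.065), (-0.001), (0.009)], [0, (8.2), 0]]
[[(-0.07), (-0.0), (0.01)], [0, (9.5), 0]]
[[(-0.074), (-0.0), (0.011)], [0, (10.9), 0]]
```

>>> arm_command(steps=[[[-0.014,-0.001,0.002],[0,0,0],1],[[-0.027,-0.001,0.003],[0,0,0],1],[[-0.039,-0.001,0.005],[0,0,0],1],[[-0.044,-0.001,0.006],[0,1.4,0],1],[[-0.048,-0.001,0.006],[0,2.7,0],1]])

```text
t: 10.25
tool_pos: [0.6106, -0.031, 0.0055]
tool_rot: [-0.024, 2.212, -2.217]
contact_force: [-10.3, 0.9, 6.4]
opening: 0.0857
```

```bash
python3 - <<'E'
from go import *
path((-.0405,.007,.143,-.030,.0145),(-.018,.005,0,-.029,.012),6,.004)
p=ctrl.get_image("top");cv2.imwrite("pics/top9.png",cv2.resize(p["img"][130:210,205:340,::-1],None,fx=5.5,fy=5.5,interpolation=cv2.INTER_CUBIC))
E
```

```text
10.25 tool st [-0.0747  0.017 ] 0.0055 F [-10.3   0.9   6.4]
[[(-0.007), (0.002), (0.001)], [0, (1.3), 0]]
[[(-0.011), (0.002), (0.001)], [0, (2.7), 0]]
[[(-0.015), (0.002), (0.002)], [0, (4.1), 0]]
[[(-0.019), (0.002), (0.003)], [0, (5.4), 0]]
[[(-0.023), (0.002), (0.003)], [0, (6.8), 0]]
[[(-0.027), (0.001), (0.004)], [0, (8.2), 0]]
```

View pics/top9.png

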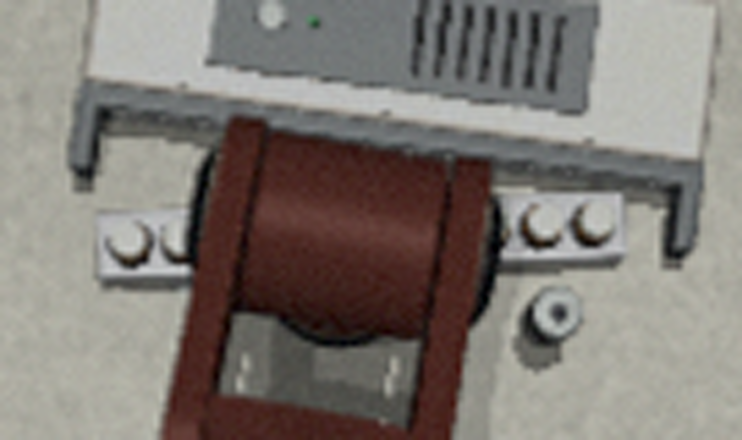

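>>> arm_command(steps=[[[-0.007,0,0.002],[0,1.3,0],1],[[-0.011,0,0.004],[0,2.7,0],1],[[-0.015,0,0.006],[0,4.1,0],1]])

```text
t: 10.6
tool_pos: [0.625, -0.0359, 0.0054]
tool_rot: [-0.055, -2.189, 2.191]
contact_force: [-5.1, 3.3, 2.6]
opening: 0.0858
```

```bash
python3 - <<'E'
from go import *
path((-.030,.005,.07,-.030,.012),(-.018,.003,0,-.029,.010),4,.005)
p=ctrl.get_image("top");cv2.imwrite("pics/top10.png",cv2.resize(p["img"][130:210,205:340,::-1],None,fx=5.5,fy=5.5,interpolation=cv2.INTER_CUBIC))
E
```

```text
10.6 tool st [-0.0598  0.0139] 0.0054 F [-5.1  3.3  2.6]
[[(-0.002), (0.0), (-0.0)], [0, (0.9), 0]]
[[(-0.006), (0.0), (0.0)], [0, (1.9), 0]]
[[(-0.009), (0.0), (0.001)], [0, (2.9), 0]]
[[(-0.013), (0.0), (0.002)], [0, (3.9), 0]]
```

View pics/top10.png

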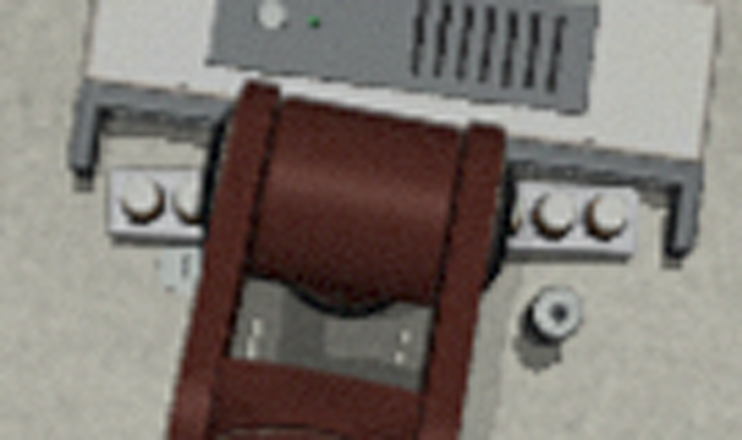

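Both ends clear the cheeks: left corner at (108,168), right corner at (636,188). Continuing the swing to square.

>>> arm_command(steps=[[[-0.003,0,0],[0,1,0],1],[[-0.006,0,0],[0,2,0],1],[[-0.009,0,0],[0,3,0],1],[[-0.011,0,0],[0,4,0],1]])

```text
t: 11.05
tool_pos: [0.6359, -0.0368, 0.0055]
tool_rot: [-0.131, -2.151, 2.154]
contact_force: [-5.4, 1.8, 2.5]
opening: 0.0855
```

```bash
python3 - <<'E'
from go import *
path((-.020,.003,.0,-.030,.010),(-.018,.003,0,-.029,.010),1,.005)
p=ctrl.get_image("top");cv2.imwrite("pics/top11.png",cv2.resize(p["img"][130:210,205:340,::-1],None,fx=5.5,fy=5.5,interpolation=cv2.INTER_CUBIC))
E
```

```text
11.05 tool st [-0.0488  0.0144] 0.0055 F [-5.4  1.8  2.5]
[[(-0.002), (0.0), (0.001)], [0, (-0.2), 0]]
```

View pics/top11.png

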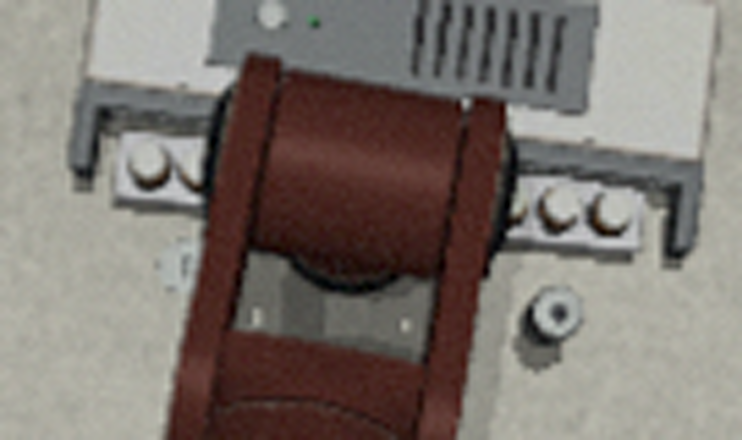

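>>> arm_command(steps=[[[-0.003,0,0],[0,0,0],1],[[-0.005,0,0],[0,0,0],1],[[-0.007,0,0],[0,0,0],1]])

```text
t: 11.4
tool_pos: [0.6415, -0.0375, 0.0053]
tool_rot: [-0.126, -2.149, 2.152]
contact_force: [-11.4, 2.3, 7.5]
opening: 0.0854
```

```bash
python3 - <<'E'
from go import *;import pickle
path((-.020,.003,.0,-.030,.010),(-.018,.003,0,-.029,.010),1,.005)
p=ctrl.get_image("top");pickle.dump(p,open("top12.pkl","wb"));cv2.imwrite("pics/top12.png",cv2.resize(p["img"][130:210,205:340,::-1],None,fx=5.5,fy=5.5,interpolation=cv2.INTER_CUBIC))
E
```

```text
11.4 tool st [-0.0432  0.0144] 0.0053 F [-11.4   2.3   7.5]
[[(0.004), (0.0), (0.001)], [0, (-0.2), 0]]
```

View pics/top12.png

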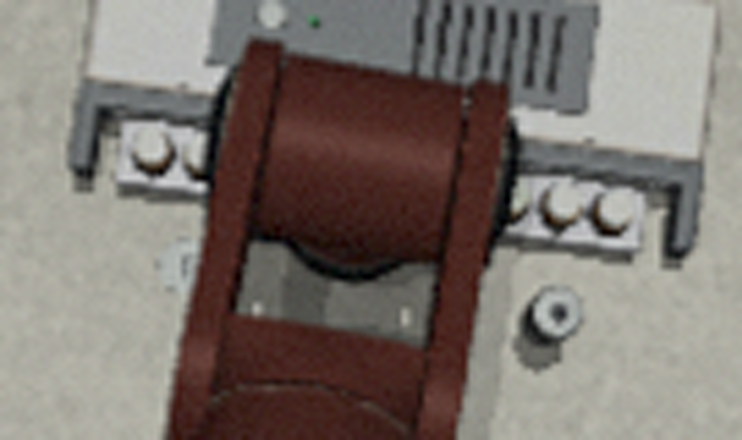

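```bash
python3 - <<'E'
from go import *;import pickle
p=pickle.load(open("top12.pkl","rb"));f=lambda a:np.array(a)/5.5+[205,130]
v=[unproj(p,f(u),.054) for u in([152,153],[612,212])];d=v[0]-v[1];print(inst(S,np.mean(v,0)),np.arctan2(-d[0],d[1])-S[2],np.linalg.norm(d))
E
```

```text
[-0.02036687  0.00172437] 0.007780480540866733 0.2395191326897458
```

>>> arm_command(steps=[[[-0.002,0,0],[0,0,0],1],[[-0.004,0,0],[0,0,0],1],[[-0.005,0,0],[0,0,0],1]])

```text
t: 11.75
tool_pos: [0.6414, -0.0375, 0.0053]
tool_rot: [-0.109, -2.144, 2.145]
contact_force: [-23.0, 2.4, 17.6]
opening: 0.0853
```

```bash
python3 - <<'E'
from go import *;import pickle
path((-.020,.003,.0,-.030,.010),(-.018,.003,0,-.029,.010),1,.005)
p=ctrl.get_image("top");pickle.dump(p,open("top13.pkl","wb"));cv2.imwrite("pics/top13.png",cv2.resize(p["img"][130:210,205:340,::-1],None,fx=5.5,fy=5.5,interpolation=cv2.INTER_CUBIC))
E
```

```text
11.75 tool st [-0.0433  0.0144] 0.0053 F [-23.    2.4  17.6]
[[(0.004), (0.0), (0.002)], [0, (-0.1), 0]]
```

View pics/top13.png

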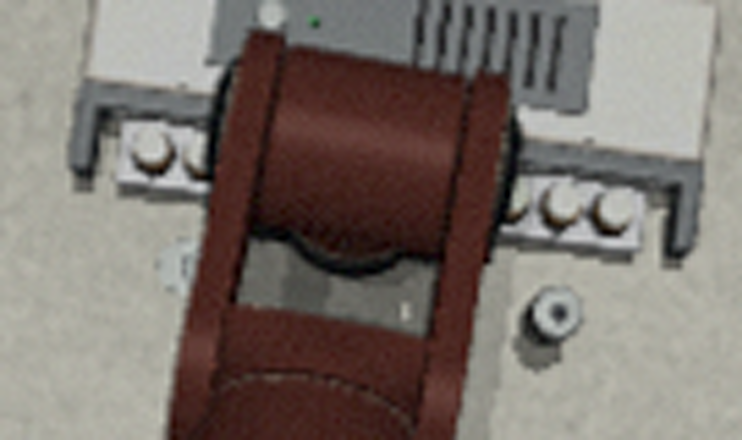

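The rack hasn't moved under 23 N of push, so it's seated on the panel. Now I'll back off and check.

>>> arm_command(steps=[[[0.01,0,0],[0,0,0],1],[[0.03,0,0],[0,0,0],1],[[0.05,-0.02,0],[0,0,0],1],[[0.09,-0.06,0],[0,0,0],1],[[0.13,-0.1,0],[0,0,0],1]])

```text
t: 12.3
tool_pos: [0.5231, -0.0227, 0.0998]
tool_rot: [-0.11, -2.143, 2.146]
contact_force: [-0.0, -0.5, 0.7]
opening: 0.0858
```

>>> arm_command(steps=[[[0.05,-0.04,0],[0,0,0],1],[[0.1,-0.08,0],[0,0,0],1],[[0.13,-0.11,0],[0,0,0],1],[[0.13,-0.11,0],[0,0,0],1]])

```text
t: 12.7
tool_pos: [0.3968, -0.0065, 0.217]
tool_rot: [-0.121, -2.145, 2.151]
contact_force: [0.9, -1.1, 0.1]
opening: 0.0854
```

```bash
python3 - <<'E'
from go import *;import pickle
o=ctrl.get_obs();print(o["t"],o["tool_pos"],o["contact_force"])
for n,sl in(("top",np.s_[130:210,205:340]),("side",np.s_[110:230,140:300])):
    p=ctrl.get_image(n);pickle.dump(p,open(n+"14.pkl","wb"));cv2.imwrite(f"pics/{n}14.png",cv2.resize(p["img"][sl][:,:,::-1],None,fx=4.5 if n=="side" else 5.5,fy=4.5 if n=="side" else 5.5,interpolation=cv2.INTER_CUBIC))
    for t in ["bottle","tipbox","dish","vial","rack"]: print(n,t,[(np.round(b["position"],1),round(b["confidence"],2)) for b in ctrl.boxes_of(p,t)[:2]])
E
```

```text
12.7 [ 0.39676458 -0.00646798  0.21696017] [ 0.86615681 -1.09315879  0.06749319]
top bottle []
top tipbox [(array([172.6, 411.5]), 0.72)]
top dish [(array([216.2, 109.2]), 0.69), (array([224.1, 402.3]), 0.66)]
top vial [(array([215.8, 110.5]), 0.39)]
top rack [(array([162.1, 269.3]), 0.66)]
side bottle [(array([279.6, 169.6]), 0.64)]
side tipbox []
side dish [(array([134.9, 326.3]), 0.46)]
side vial [(array([308.9, 208.3]), 0.58)]
side rack [(array([174.3, 227.4]), 0.66)]
```

View pics/top14.png

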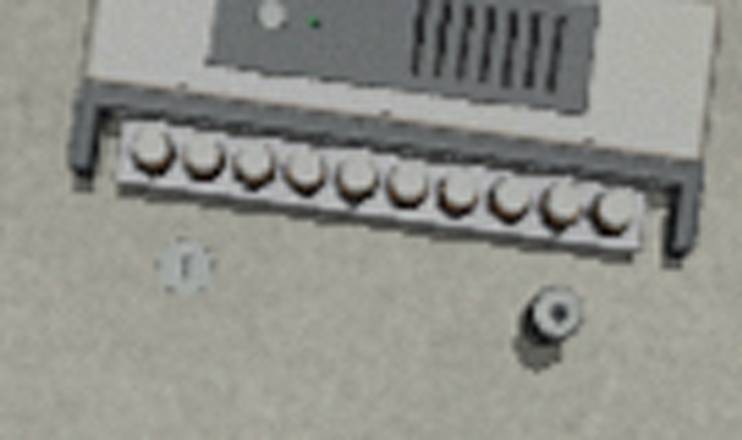

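View pics/side14.png

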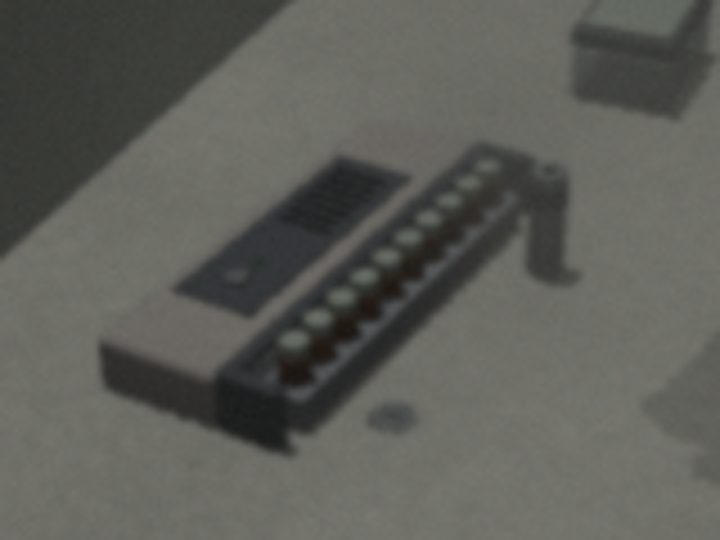

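```bash
python3 - <<'E'
from go import *;import pickle
a=pickle.load(open("top0.pkl","rb"))["img"];b=pickle.load(open("top14.pkl","rb"))["img"]
for n,(r,c) in {"bottle":((165,205),(90,135)),"vial":((205,228),(98,122)),"tip":((155,205),(380,440)),"dish":((205,250),(385,430)),"station":((112,150),(220,340))}.items():
    g=[cv2.cvtColor(np.ascontiguousarray(i[r[0]-0:r[1],c[0]:c[1]]),cv2.COLOR_RGB2GRAY).astype(np.float32) for i in(a,b)]
    print(n,np.round(cv2.phaseCorrelate(*g,cv2.createHanningWindow(g[0].shape[::-1],cv2.CV_32F)),2))
p=pickle.load(open("top14.pkl","rb"));f=lambda a:np.array(a)/5.5+[205,130]
X=[[153,153],[206,160],[256,166],[307,172],[358,179],[409,186],[459,193],[511,199],[562,206],[612,212]]
L=[[0,.12-.02667*i,.054] for i in range(10)]
q,r=fit(p,L,f(X),[.66,0,0]);print(inst(S,q),q[2]-S[2],abs(r).max())
E
```

```text
Traceback (most recent call last):
ValueError: setting an array element with a sequence. The requested array has an inhomogeneous shape after 1 dimensions. The detected shape was (2,) + inhomogeneous part.
```

```bash
python3 - <<'E'
from go import *;import pickle
a=pickle.load(open("top0.pkl","rb"))["img"];b=pickle.load(open("top14.pkl","rb"))["img"]
for n,(r,c) in {"bottle":((165,205),(90,135)),"vial":((205,228),(98,122)),"tip":((155,205),(380,440)),"dish":((205,250),(385,430)),"station":((112,150),(220,340))}.items():
    g=[cv2.cvtColor(np.ascontiguousarray(i[r[0]-0:r[1],c[0]:c[1]]),cv2.COLOR_RGB2GRAY).astype(np.float32) for i in(a,b)]
    print(n,cv2.phaseCorrelate(*g,cv2.createHanningWindow(g[0].shape[::-1],cv2.CV_32F)))
p=pickle.load(open("top14.pkl","rb"));f=lambda a:np.array(a)/5.5+[205,130]
X=[[153,153],[206,160],[256,166],[307,172],[358,179],[409,186],[459,193],[511,199],[562,206],[612,212]]
L=[[0,.12-.02667*i,.054] for i in range(10)]
q,r=fit(p,L,f(X),[.66,0,0]);print(inst(S,q),q[2]-S[2],abs(r).max())
E
```

```text
bottle ((0.48861291984062305, -0.030079213246356318), 1.015261345969306)
vial ((-0.028177330396619737, -0.03606844259998532), 0.9839788555271096)
tip ((0.12322761550195338, -0.011202516600913981), 0.9852972726821899)
dish ((0.5007684737791749, 0.4857993768353843), 0.9979620658026801)
station ((0.07206236130220134, -0.015538698598977163), 0.990352204243342)
[-0.02033809  0.00103099] 0.006617624543064929 0.35257509050964586
```

```bash
python3 - <<'E'
from station import ctrl
print(ctrl.finish_job(), ctrl.get_obs()["t"])
E
```

```text
the job is handed in; nothing more can be done
the job is handed in; nothing more can be done
```

The rack is in the bay against the back panel, between the two cheeks. I handed the job in shortly after 12.7 s; no verdict is reported.

**What I did:**
1. Pushed the rack's front with both open fingers and turned it to about +0.2 rad.
2. Pushed its left end to slide it lengthwise behind the post.
3. Swung it square with a two-finger push until it stopped moving under about 23 N.
4. Backed the arm well clear. There was no gripping or lifting.

**Last checks:**
- **Rack position:** the final top picture puts the centre at x ≈ -20 mm, y ≈ +1 mm, about 0.007 rad off parallel, all within the limits.
- **Disagreement in x:** that is about 2 mm short of the ideal -18 mm. It fits camera error, because fits to the vial tops came out up to 3 mm low earlier. The stop under force and the finger position both point to full contact.
- **Bystanders:** comparing the first and last top pictures, the bottle, tip box, dish and single vial shifted by less than 1 pixel (about 3 mm).
- **Detector misses:** the trained network missed the bottle in the last top picture and the tip box in the last side picture. It also called the vial a dish in the top one, so I relied on the picture comparison.

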